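Clamp a power supply board in the repair holder

ROBOT

A 7-joint arm with a two-finger parallel gripper is mounted at the origin on the work surface. World frame = base frame: x ahead of the robot, y to its left, z up, the work surface at z = 0. Lengths are in m, angles in rad, forces in N, time in s.
With the tool pointing down it reaches from about 0.425 to 0.95 m from the base axis. Payload 16.7 kg.
Tool frame: the origin (TCP) lies between the finger pads; the fingertips stand 19 mm ahead of it and the grasp point (between the pads) is the TCP; z points along the fingers, y is the direction in which the jaws open and shut (so a half turn about z gives the same grasp; the last joint's range is limited). The gripper opens to 94 mm and grips with 3 to 60 N. Pads are 16 mm wide; open, the fingers measure 119 mm over their backs; the gripper's body (75 mm by 177 mm) begins 78 mm behind the grasp point.
Start: joints at [-1.319, 0.426, 0.074, 1.606, -0.034, 1.111, -0.067], TCP at [0.263, 0.621, 0.224] pointing down, gripper open.
Joint ranges: [-2.85, 2.85], [-0.5, 2.14], [-1.23, 1.37], [0.21, 2.46], [-1.02, 4.16], [0.16, 2.05], [-2.73, 2.73]. Speed limits (rad/s): [1.89, 1.89, 2.39, 2.39, 3.01, 3.01, 3.01].

INTERFACE

Orientations are given as a rotation vector (axis times angle).
In Python, from plant import arm, viewer gives the robot as it stands.
- The arm moves only by the shell command python3 -m pendant 'ROWS' [FORCE]. ROWS is JSON, a list of rows, each a list of 5 numbers: the shift along the tool's x, y, z in m, then the turn about the tool's z in degrees, then the opening, from 0 (shut) to 1 (fully open). A call has 1 to 5 rows; each row is the pose to reach, as a shift and turn from the pose commanded when the call began, along the tool's axes at that moment; what a row does not reach only later rows make up. A row lasts 1/12 s, in which the tool goes at most 41.7 mm and 7.16 degrees, less where a joint would pass 70% of its speed; a pose out of reach is approached as far as the arm can. A call with a gripper value outside its range is refused whole. The fingers move at their own pace and stop on an object; FORCE is the grip in N (left out, the last holds). Time passes only in rows, so rows that repeat a pose let the fingers close. It gives the time, the measured TCP pose, the force and the opening at its end, in the units of the state.
- arm.get_obs(): the state, without advancing time (a new reading comes with each control period).
- viewer.snapshot(name): name is "scene" or "top" or "wrist"; returns the picture (384x512x3 uint8, red, green, blue); there is no depth.
- viewer.camera_model(name): a dict with "vertical_fov" (degrees; the focal length in pixels is half the picture's height over the tangent of half this angle, whatever the lens; pixels are square), "cx", "cy" (the principal point, pixels), "T" (4x4, takes a point from camera to world coordinates); the wrist camera has in their place "hand_eye" (4x4, takes a point from camera to tool coordinates, whose origin is the TCP and whose axes are the flange's). Camera axes: x right, y up, looking along -z (the intrinsics and any distortion apply to the point x, -y, -z); pixel columns grow to the right and rows downward; lengths in m; the calibration is good to about 2 mm. A picture is of the moment at which its call begins: read the wrist's pose just before it. camera_model takes no time and is no camera call.
- arm.sign_off(): hands the job in, once; it reports no verdict.
The state is a dict: "time": time; "qpos": joint angles; "dq": joint speeds; "joint_torque": joint torques, N m; "eef_pos": TCP position; "tcp_rot": TCP orientation; "ft_force": force on the tool from outside, world axes, zero at the start; "ft_torque": the same for the moment, N m; "width": opening from 0.0 (shut) to 1.0 (fully open).
Only numpy, scipy, OpenCV 4.12 (cv2) and the standard library are available. Lean on these libraries where they do the work, as an engineer would, in place of code of your own. Each camera call takes 0.05 s, during which the arm holds its last target.

TASK

Secure the power supply board in the board holder for repair: slide the jaw up until it pushes the board home against both end stops and its sprung pad is pressed in by roughly half its travel, never bottoming the pad out, then throw the orange cam lever over past centre so that it snaps down flat and locks the jaw. Do not touch the board itself, leave the board gripped, let go, and leave the other things on the bench where they are.

Things in the scene. Friction and masses are not known exactly. Their poses are not given: they have to be found in the camera images.
- holder: Board holder, fixed: aluminium rail 330 mm long (along its y, -175 to 155 mm), 60 mm wide, top 30 mm above the bench. Origin at bench height. +y runs from the sliding jaw to the fixed jaw (62 mm high, front face at y = 130 mm). Two rubber-tipped threaded end stops stick out of that 10 to 20 mm towards the board, set differently each time. Two white strips, tops 36 mm above the bench, carry the board.
- carriage: Grey sliding jaw, 73 mm wide; slides only along the holder's y. Axes as the holder's. Origin: rail centre line, bench height, under the pad's front face when the pad is not pressed in. Jaw behind the pad 71 mm high, body behind it 52 mm, to y = -105 mm, then the push plate. While the lever is open it drags on the rail with 9 N and stays where left against up to 9 N; the locked lever holds it fast.
- push_plate (a point): On the rear face of the sliding jaw's upright aluminium push plate, the face to push on (towards the holder's +y): 54 mm wide, 10 mm thick, from 38 to 78 mm above the bench. The point is in the middle of its width, 60 mm above the bench, 115 mm behind the carriage's origin; axes as the holder's.
- pad: Black rubber sprung pad in front of the sliding jaw, 46 mm wide; it meets the middle of the board's edge. Origin: its front face, at bench height. It presses back into the jaw by up to 4 mm: 1 N to start, 4 N more per mm, 17 N when bottomed. At half travel it squeezes the board with 9 N, so pushing the jaw takes 18 N with its drag; pressed harder than that, the jaw creeps back to 9 N when let go.
- board: Green power supply board, about 100 mm along the rail (its y) by 80 mm, 2 mm thick, 0.2 kg, with a transformer, heat sink and capacitors up to 28 mm high. Origin: centre of its underside. It lies loose on the white strips, some millimetres short of the end stops and not quite square; it slides easily (1 to 2 N).
- lever (a joint): Angle of the orange cam lever, rad. 0 = open: upright, leaning 0.10 rad to the holder's +x. It is thrown over to the -x (robot's) side and lies flat, locked, at its stop, 1.65. Dead centre at 1.35: before it, from about 0.5 on, it springs back if let go; past it it snaps to 1.65 and stays. Stiffest near 0.9: about 0.55 N m, 10 N at the grip point.
- lever_grip (a point): Middle of the lever's arm, 58 mm from its hinge. Arm 14 mm wide (along the hinge), 9 mm thick, ends 73 mm from the hinge. z axis: along the arm, away from the hinge; x axis: out of its back, the side to push on; y: as the holder's. The hinge is parallel to the rail, over its centre line, 76.5 mm above the bench, 50 mm behind the carriage's origin. Nothing lies under the arm when it is down.
- cutters: Side cutters with green handles lying beside the holder, 165 mm long.
- screwdriver: Screwdriver with a yellow handle lying beside the holder, 170 mm long.
- flux_jar: Amber jar with a white cap, 44 mm in diameter, 50 mm high, beside the holder's fixed-jaw half.
- solder_spool: Blue spool, 56 mm in diameter, 40 mm high.
- small_board: Small green controller board 50 by 70 mm.
- screw_tray: Blue divided tray 110 by 80 by 25 mm.
- multimeter: Yellow hand multimeter 75 by 150 by 36 mm.
Mind the look-alikes: they are no part of the job. What is shaped like the board but pink or yellow is not meant.

How it is judged:
On the way, in this order (a step that is already met when the one before it is completed fails the run):
1. with the lever still open, the jaw's pad is pressed in against the board, which is held by the end stops (contact force between pad and board above 5 N and value of joint lever below 0.5 rad), for 0.2 s.
2. the lever is thrown past centre and locked (value of joint lever above 1.5 rad), for 0.2 s.
At the end, for the whole second after the job is handed in: The lever lies locked past centre (over 1.5 rad), the pad presses with 5 to 13 N on the board (which is thus held against the end stops), the board lies flat on the strips and square to the rail within 0.035 rad, and all is at rest (value of joint lever above 1.5 rad and contact force between pad and board between 5 and 13 N and angle between the y axis of board and the y axis of holder, either way round below 0.035 rad and angle between board's own z axis and vertical below 0.05 rad and height (world z) of board between 0.033 and 0.04 m and linear speed of each of board, carriage below 0.01 m/s); the robot touches nothing.
It fails at once if the pad is bottomed out: the board is squeezed with more than 16.5 N (contact force between pad and board above 16.5 N).
It fails at once if the robot touches the board (contact force between any of the arm, the fingers and board above 1 N).
It fails at once if another thing on the bench is moved by more than 30 mm (distance of any of cutters, screwdriver, flux_jar, solder_spool, small_board, screw_tray, multimeter from where it was at the start of the episode above 0.03 m).
It also fails if it takes over 58 s, if anything falls off the work surface, if the arm or the gripper's body presses on something with over 40 N, if the wrist force passes 120 N, or if a joint passes its speed limit or range.

## Working session

There is one attempt and no reset: what is moved stays moved. The work goes in short steps, Python scripts to look and compute and a shell command to move; the robot and the scene stay as the last step left them, time stands still between calls to the robot, and variables do not carry over. Pictures are saved under pics/ and viewed, and the job is handed in when it is done.

```bash
ls; mkdir -p pics
python3 - <<'E'
from plant import arm, viewer
import cv2
print(arm.get_obs())
for n in ["scene","top","wrist"]:
    im=viewer.snapshot(n); cv2.imwrite(f"pics/{n}0.png",im[:,:,::-1]); print(n,viewer.camera_model(n))
E
```

```text
pics
{'time': 0.0, 'qpos': array([-1.3194837 ,  0.42671233,  0.07384775,  1.60657221, -0.03409212,
        1.11077443, -0.06707163]), 'dq': array([-0.00123364,  0.00059299,  0.00212823, -0.0019077 ,  0.00111871,
       -0.0011615 ,  0.00080668]), 'joint_torque': array([-1.07801676e-03, -9.35808134e+01,  3.66663471e+00, -4.54196799e+01,
       -4.88223508e-02,  2.00859772e-02,  1.19145125e-04]), 'eef_pos': array([0.26323668, 0.62113536, 0.22380398]), 'tcp_rot': array([-6.25353156e-01, -3.07857180e+00,  1.88175910e-03]), 'ft_force': array([-1.76943967, -1.13580749,  0.15093482]), 'ft_torque': array([ 0.02613994, -0.00244119,  0.01039736]), 'width': 1.0025921206620043}
scene {'vertical_fov': 44.27189580977344, 'cx': 253.25719523765062, 'cy': 187.86427114268608, 'T': array([[ 0.63769659, -0.63238108,  0.439815  ,  1.09415904],
       [ 0.77028592,  0.52231564, -0.36584967, -0.4377381 ],
       [ 0.00163416,  0.57208439,  0.82019314,  1.06530528],
       [ 0.        ,  0.        ,  0.        ,  1.        ]])}
top {'vertical_fov': 44.19042316538511, 'cx': 263.11831432670897, 'cy': 185.1182792605897, 'T': array([[ 0.01997286,  0.9919038 , -0.12541107,  0.37160776],
       [-0.99964215,  0.0220445 ,  0.01515265,  0.00484934],
       [ 0.01779459,  0.12506355,  0.99198914,  1.54697997],
       [ 0.        ,  0.        ,  0.        ,  1.        ]])}
wrist {'vertical_fov': 71.15685892489275, 'cx': 256.8071045106472, 'cy': 193.77064417244665, 'hand_eye': array([[-8.77096968e-04,  9.61066375e-01,  2.76316219e-01,
         8.01448037e-02],
       [ 9.99998648e-01,  4.58559009e-04,  1.57931423e-03,
         3.47745653e-04],
       [ 1.39111851e-03,  2.76317231e-01, -9.61065478e-01,
        -1.59848835e-01],
       [ 0.00000000e+00,  0.00000000e+00,  0.00000000e+00,
         1.00000000e+00]])}
```

View pics/scene0.png

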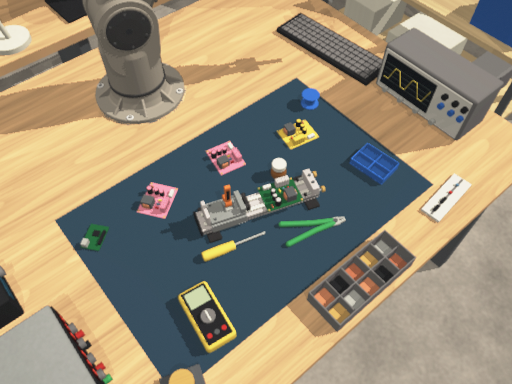

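View pics/top0.png

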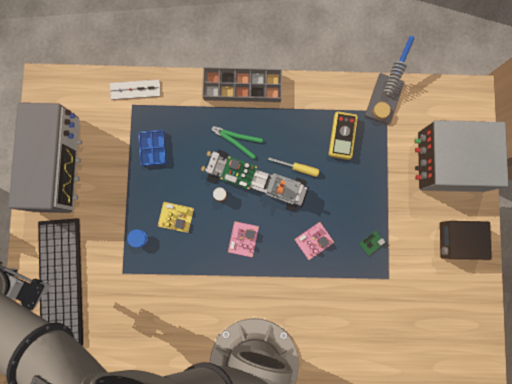

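View pics/wrist0.png

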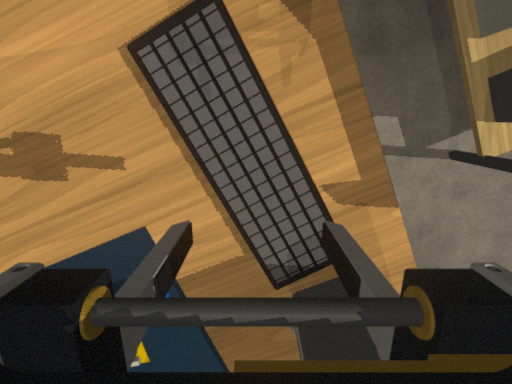

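The top view shows the holder around (255,180), with the fixed jaw at the left (~(213,163)) and the sliding jaw with the orange lever at the right (~(287,188)). The jar is at (219,195) and the screwdriver at (295,167).

```bash
cat > h.py <<'E'
import numpy as np, cv2
from plant import arm, viewer
from scipy.spatial.transform import Rotation as R
def cam(n,obs=None):
    m=viewer.camera_model(n)
    if n=="wrist":
        o=obs or arm.get_obs(); T=np.eye(4); T[:3,:3]=R.from_rotvec(o["tcp_rot"]).as_matrix(); T[:3,3]=o["eef_pos"]
        T=T@m["hand_eye"]
    else: T=m["T"]
    f=192/np.tan(np.radians(m["vertical_fov"]/2))
    return f,m["cx"],m["cy"],T
def ray(c,u,v,z):
    f,cx,cy,T=c
    d=T[:3,:3]@np.array([(u-cx)/f,-(v-cy)/f,-1]); p=T[:3,3]
    return p+d*(z-p[2])/d[2]
def proj(c,P):
    f,cx,cy,T=c
    q=T[:3,:3].T@(np.asarray(P)-T[:3,3]); return np.array([cx+f*q[0]/-q[2],cy-f*q[1]/-q[2]])
def crop(im,x0,y0,w,h,s,name):
    cv2.imwrite(name,cv2.resize(im[y0:y0+h,x0:x0+w,::-1],None,fx=s,fy=s,interpolation=cv2.INTER_CUBIC))
E
python3 - <<'E'
import cv2
from h import *
t=cv2.imread("pics/top0.png")[:,:,::-1];s=cv2.imread("pics/scene0.png")[:,:,::-1]
crop(t,190,120,140,105,5.7,"pics/t1.png"); crop(s,180,140,160,120,5,"pics/s1.png")
E
```

```text
(no output)
```

View pics/t1.png

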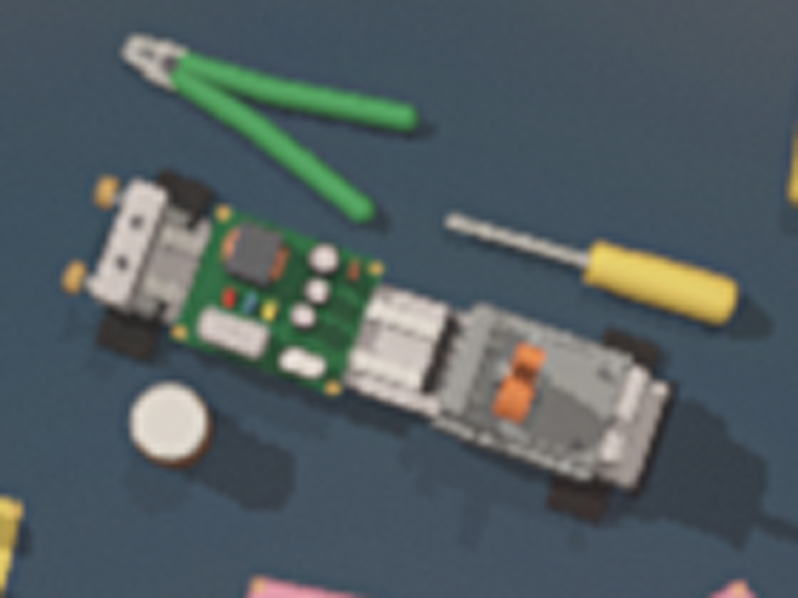

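View pics/s1.png

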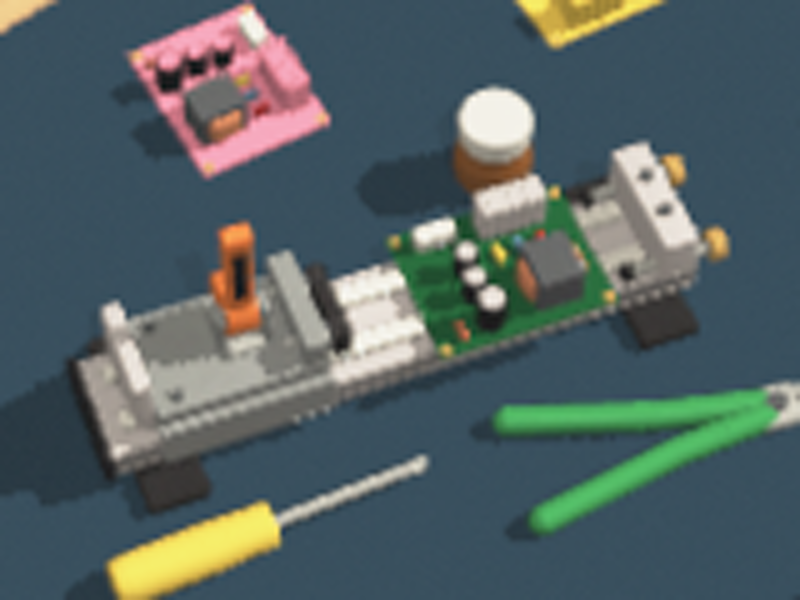

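Run:
```python
from h import *
c=cam("top")
def P(a,b,z): 
    p=ray(c,190+a/5.7,120+b/5.7,z); return p.round(4)
for n,a,b,z in [("rail rear +x",668,385,.03),("rail rear -x",635,487,.03),("fj front +x",170,190,.062),("fj front -x",128,312,.062),
 ("pp top +x",645,368,.078),("pp top -x",610,457,.078),("lever tip",525,355,.149),("jar",170,422,.05),("sd handle tip",735,300,.015),("sd tip",450,220,.005),
 ("board a",222,210,.038),("b",378,268,.038),("c",333,390,.038),("d",178,333,.038),("jaw front",488,305,.071),("jawfront -x",440,400,.071)]:
    print(n,P(a,b,z))
```

```text
rail rear +x [ 0.5586 -0.1611  0.03  ]
rail rear -x [ 0.5002 -0.1429  0.03  ]
fj front +x [0.6584 0.1222 0.062 ]
fj front -x [0.5889 0.1433 0.062 ]
pp top +x [ 0.5619 -0.1431  0.078 ]
pp top -x [ 0.5123 -0.1244  0.078 ]
lever tip [ 0.5581 -0.073   0.149 ]
jar [0.5292 0.119  0.05  ]
sd handle tip [ 0.6107 -0.201   0.015 ]
sd tip [ 0.6555 -0.0362  0.005 ]
board a [0.6521 0.0942 0.038 ]
b [0.6208 0.005  0.038 ]
c [0.5506 0.0288 0.038 ]
d [0.5811 0.117  0.038 ]
jaw front [ 0.596  -0.0564  0.071 ]
jawfront -x [ 0.5425 -0.0308  0.071 ]
```

```bash
cat >> h.py <<'E'
YAW=np.radians(-18.3)
def hold():
    xh=np.array([np.cos(YAW),np.sin(YAW),0]); yh=np.array([-np.sin(YAW),np.cos(YAW),0]); return xh,yh
def goto(target,yaw_x=None):
    o=arm.get_obs(); M=R.from_rotvec(o["tcp_rot"]).as_matrix()
    d=M.T@(np.asarray(target)-o["eef_pos"])
    a=np.degrees(np.arctan2(M[1,0],M[0,0])); 
    t=None if yaw_x is None else (a-yaw_x+180)%360-180
    print("shift",d.round(4),"turn",t,"|",o["time"],o["eef_pos"].round(4),o["ft_force"].round(1),"xdir",a.round(2),"tilt",M[:,2].round(3),"w",round(o["width"],3))
E
python3 - <<'E'
from h import *
goto([.52,-.16,.30],71.7)
E
```

```text
shift [-0.5412 -0.6192 -0.0754] turn 85.3329427529078 | 0.15 [0.2633 0.6212 0.224 ] [-0.6 -0.1 -0.2] xdir 157.03 tilt [-0.    -0.001 -1.   ] w 0.995
```

```bash
python3 -m pendant '[[-0.027,-0.031,-0.004,4.3,0.5],[-0.054,-0.062,-0.008,8.6,0.3],[-0.081,-0.093,-0.012,12.9,0],[-0.108,-0.124,-0.016,17.2,0],[-0.135,-0.155,-0.02,21.5,0]]' 20
python3 -c "
from h import *
goto([.52,-.16,.30],71.7)"
```

```text
time: 0.57
eef_pos: [0.3274, 0.424, 0.2444]
tcp_rot: [-1.194, -2.906, 0.001]
ft_force: [1.5, 0.4, 0.7]
width: 0.683
shift [-0.5476 -0.2799 -0.0555] turn 63.62652349192672 | 0.5667 [0.3274 0.424  0.2444] [1.5 0.4 0.7] xdir 135.33 tilt [-0. -0. -1.] w 0.683
```

```bash
python3 -m pendant '[[-0.036,-0.019,-0.004,4.2,0],[-0.072,-0.038,-0.008,8.4,0],[-0.108,-0.057,-0.012,12.6,0],[-0.144,-0.076,-0.016,16.8,0],[-0.18,-0.095,-0.02,21,0]]'
python3 -c "
from h import *
goto([.52,-.16,.30],71.7)"
```

```text
time: 0.98
eef_pos: [0.3891, 0.2302, 0.2646]
tcp_rot: [-1.703, -2.639, -0.0]
ft_force: [1.9, 0.4, 0.5]
width: 0.324
shift [-0.4094 -0.0415 -0.0355] turn 42.63102476365026 | 0.9833 [0.3891 0.2302 0.2646] [1.9 0.4 0.5] xdir 114.33 tilt [-0.  0. -1.] w 0.324
```

```bash
python3 -m pendant '[[-0.04,-0.004,-0.004,4.2,0],[-0.08,-0.008,-0.008,8.4,0],[-0.12,-0.012,-0.012,12.6,0],[-0.16,-0.016,-0.016,16.8,0],[-0.2,-0.02,-0.02,21,0]]'
python3 -c "
from h import *
goto([.52,-.16,.30],71.7)"
```

```text
time: 1.4
eef_pos: [0.454, 0.0399, 0.2848]
tcp_rot: [-2.156, -2.285, -0.001]
ft_force: [0.9, 0.9, 0.6]
width: 0.003
shift [-0.2034  0.0543 -0.0153] turn 21.627612459819375 | 1.4 [0.454  0.0399 0.2848] [0.9 0.9 0.6] xdir 93.33 tilt [ 0.     0.001 -1.   ] w 0.003
```

```bash
python3 -m pendant '[[-0.04,0.011,-0.003,4.3,0],[-0.08,0.022,-0.006,8.6,0],[-0.12,0.033,-0.009,12.9,0],[-0.16,0.044,-0.012,17.2,0],[-0.203,0.054,-0.015,21.6,0]]'
python3 -m pendant '[[0,0,0,0,0],[0,0,0,0,0]]'
python3 - <<'E'
from h import *
goto([.52,-.16,.30],71.7)
for n in ["wrist","top"]:
    im=viewer.snapshot(n); cv2.imwrite(f"pics/{n}1.png",im[:,:,::-1])
im=cv2.imread("pics/top1.png")[:,:,::-1]
E
```

```text
time: 1.82
eef_pos: [0.52, -0.1567, 0.2997]
tcp_rot: [2.545, 1.841, 0.001]
ft_force: [1.0, 1.1, -0.4]
width: 0.004
time: 1.98
eef_pos: [0.5194, -0.1573, 0.2991]
tcp_rot: [2.546, 1.839, -0.002]
ft_force: [-0.4, 1.0, 0.4]
width: 0.005
shift [-0.0024  0.0014 -0.0009] turn -0.022746269412351694 | 1.9833 [ 0.5194 -0.1573  0.2991] [-0.4  1.   0.4] xdir 71.68 tilt [-0.001 -0.001 -1.   ] w 0.005
```

View pics/wrist1.png

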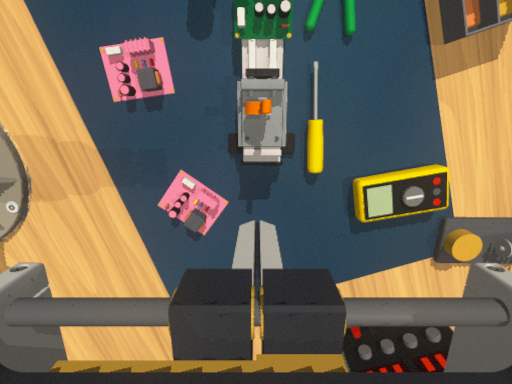

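Run:
```python
from h import *
im=cv2.imread("pics/wrist1.png")[:,:,::-1]
crop(im,215,0,100,180,4,"pics/w1c.png")
o=arm.get_obs(); c=cam("wrist",o)
print(proj(c,o["eef_pos"]), proj(c,o["eef_pos"]-[0,0,.019]))
```

```text
[256.15473463 244.654615  ] [256.24352836 232.58240968]
```

View pics/w1c.png

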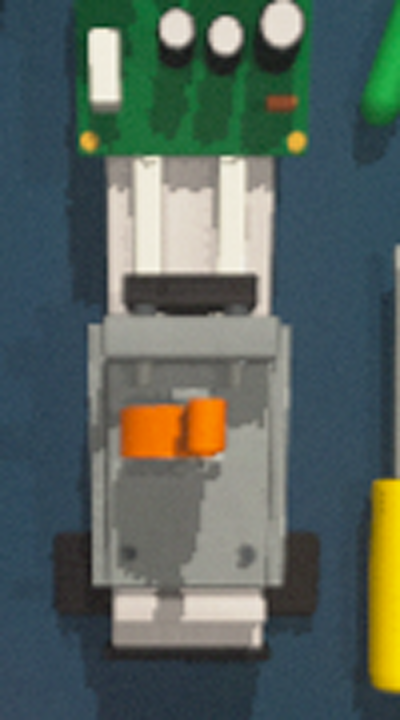

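Run:
```python
from h import *
c=cam("wrist"); xh,yh=hold()
def P(n,a,b,z):
    p=ray(c,215+a/4,b/4,z); print(n,p.round(4),"h:",(p@xh).round(4),(p@yh).round(4)); return p
P("pp rear -x",112,648,.078);P("pp rear +x",262,648,.078)
P("body rear -x",92,587,.052);P("body rear +x",283,584,.052)
P("jaw front -x",106,320,.071);P("jaw front +x",278,318,.071)
P("pad front -x",125,276,.055);P("pad front +x",257,274,.055)
P("board c",80,155,.038);P("board b",308,155,.038)
P("rail -x",107,230,.03);P("rail +x",273,230,.03)
P("lever base near -x",185,457,.09);P("lever -x tip",122,430,.149);P("lever +x tip",226,425,.149)
```

```text
pp rear -x [ 0.5064 -0.1311  0.078 ] h: 0.522 0.0345
pp rear +x [ 0.5573 -0.1477  0.078 ] h: 0.5755 0.0347
body rear -x [ 0.5041 -0.1106  0.052 ] h: 0.5133 0.0533
body rear +x [ 0.5726 -0.1318  0.052 ] h: 0.585 0.0547
jaw front -x [ 0.5396 -0.0268  0.071 ] h: 0.5207 0.144
jaw front +x [ 0.5945 -0.0441  0.071 ] h: 0.5783 0.1448
pad front -x [ 0.5502 -0.0135  0.055 ] h: 0.5266 0.16
pad front +x [ 0.5937 -0.027   0.055 ] h: 0.5721 0.1608
board c [0.5479 0.0309 0.038 ] h: 0.5105 0.2014
board b [0.6237 0.0061 0.038 ] h: 0.5902 0.2017
rail -x [0.5492 0.007  0.03  ] h: 0.5192 0.1791
rail +x [ 0.6064 -0.0117  0.03  ] h: 0.5794 0.1793
lever base near -x [ 0.551 -0.077  0.09 ] h: 0.5473 0.0999
lever -x tip [ 0.5358 -0.0649  0.149 ] h: 0.529 0.1066
lever +x tip [ 0.5633 -0.0725  0.149 ] h: 0.5576 0.108
```

Run:
```python
from h import *
c=cam("wrist"); xh,yh=hold()
def P(n,a,b,z):
    p=ray(c,215+a/4,b/4,z); print(n,p.round(4),"h:",(p@xh).round(4),(p@yh).round(4)); return p
P("pp rear -x",112,620,.078);P("pp rear +x",265,620,.078)
P("pp front top",190,592,.078)
P("rail end",190,648,.03)
c=cam("top")
def Q(n,a,b,z):
    p=ray(c,190+a/5.7,120+b/5.7,z); print(n,p.round(4),"h:",(p@xh).round(4),(p@yh).round(4)); return p
Q("pp top +x",645,368,.078);Q("pp -x",610,457,.078)
Q("rail end",668,385,.03);Q("rail end",635,487,.03);Q("fj front",168,190,.062);Q("fj",130,310,.062);
Q("jar",170,422,.05)
```

```text
pp rear -x [ 0.5096 -0.1217  0.078 ] h: 0.5221 0.0445
pp rear +x [ 0.5612 -0.1385  0.078 ] h: 0.5763 0.0447
pp front top [ 0.5389 -0.1209  0.078 ] h: 0.5496 0.0545
rail end [ 0.5313 -0.1476  0.03  ] h: 0.5508 0.0267
pp top +x [ 0.5619 -0.1431  0.078 ] h: 0.5784 0.0405
pp -x [ 0.5123 -0.1244  0.078 ] h: 0.5254 0.0428
rail end [ 0.5586 -0.1611  0.03  ] h: 0.581 0.0224
rail end [ 0.5002 -0.1429  0.03  ] h: 0.5198 0.0214
fj front [0.6583 0.1233 0.062 ] h: 0.5863 0.3238
fj [0.5901 0.1422 0.062 ] h: 0.5156 0.3203
jar [0.5292 0.119  0.05  ] h: 0.4651 0.2791
```

The close-up shows the push plate's top at crop rows 592–620 (10 mm thick, 54 mm wide, which fits). The rear face is at v=0.0445, the centre line at u=0.549, the pad at v≈0.160 and the board edge at v≈0.2016. The lever hinge comes out at v≈0.109, as expected.

```bash
cat >> h.py <<'E'
def H(u,v,z):
    xh,yh=hold(); return u*xh+v*yh+np.array([0,0,z])
def st():
    o=arm.get_obs(); xh,yh=hold(); p=o["eef_pos"]; F=o["ft_force"]
    print("t %.2f u %.4f v %.4f z %.4f | Fu %.1f Fv %.1f Fz %.1f"%(o["time"],p@xh,p@yh,p[2],F@xh,F@yh,F[2]))
E
python3 - <<'E'
from h import *
st(); goto(H(.549,.013,.07),71.7)
E
```

```text
t 2.08 u 0.5416 v 0.0165 z 0.2989 | Fu -0.7 Fv -0.1 Fz 0.1
shift [-0.0035  0.0076  0.2289] turn 0.27224790207912974 | 2.0833 [ 0.5194 -0.1543  0.2989] [-0.7  0.2  0.1] xdir 71.97 tilt [-0.001  0.    -1.   ] w 0.007
```

```bash
python3 -m pendant '[[-0.001,0.0015,0.036,0,0],[-0.002,0.003,0.072,0,0],[-0.003,0.0045,0.108,0,0],[-0.003,0.006,0.144,0,0],[-0.003,0.0075,0.17,0,0]]'
python3 -m pendant '[[0,0,0,0,0],[0,0,0,0,0]]'
python3 -c "
from h import *
st();goto(H(.549,.013,.07),71.7)"
python3 -m pendant '[[0,0,0,0,0]]'
python3 -c "
from h import *
st();goto(H(.549,.013,.07),71.7)
cv2.imwrite('pics/w2.png',viewer.snapshot('wrist')[:,:,::-1])
st()"
```

```text
time: 2.5
eef_pos: [0.5248, -0.1579, 0.1266]
tcp_rot: [-2.538, -1.848, 0.001]
ft_force: [0.8, 0.1, 0.1]
width: 0.005
time: 2.67
eef_pos: [0.5252, -0.159, 0.1291]
tcp_rot: [-2.54, -1.846, 0.003]
ft_force: [-0.1, -0.3, 0.6]
width: 0.006
t 2.67 u 0.5486 v 0.0140 z 0.1291 | Fu 0.0 Fv -0.3 Fz 0.6
shift [-0.0009  0.0005  0.0591] turn 0.3174138803936444 | 2.6667 [ 0.5252 -0.159   0.1291] [-0.1 -0.3  0.6] xdir 72.02 tilt [-0.002  0.    -1.   ] w 0.006
time: 2.75
eef_pos: [0.5265, -0.1596, 0.1309]
tcp_rot: [2.541, 1.846, 0.002]
ft_force: [-1.0, -0.1, 0.4]
width: 0.0
t 2.75 u 0.5500 v 0.0138 z 0.1309 | Fu -0.9 Fv -0.4 Fz 0.4
shift [-0.0008 -0.0011  0.0609] turn 0.28866137924171653 | 2.75 [ 0.5265 -0.1596  0.1309] [-1.  -0.1  0.4] xdir 71.99 tilt [ 0.001  0.    -1.   ] w 0.0
t 2.80 u 0.5503 v 0.0138 z 0.1312 | Fu 0.3 Fv 1.1 Fz 0.8
```

View pics/w2.png

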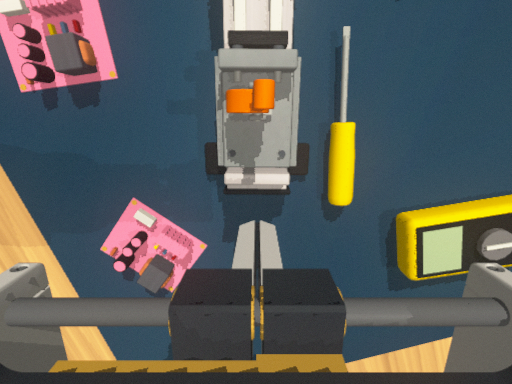

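The plate's rear top edge is at about row 182 and the fingertips at (257,222), so the fingers are behind the plate and roughly centred.

Run:
```python
from h import *
im=cv2.imread("pics/w2.png")[:,:,::-1]
crop(im,195,60,125,150,5,"pics/w2c.png")
```

```text
(no output)
```

View pics/w2c.png

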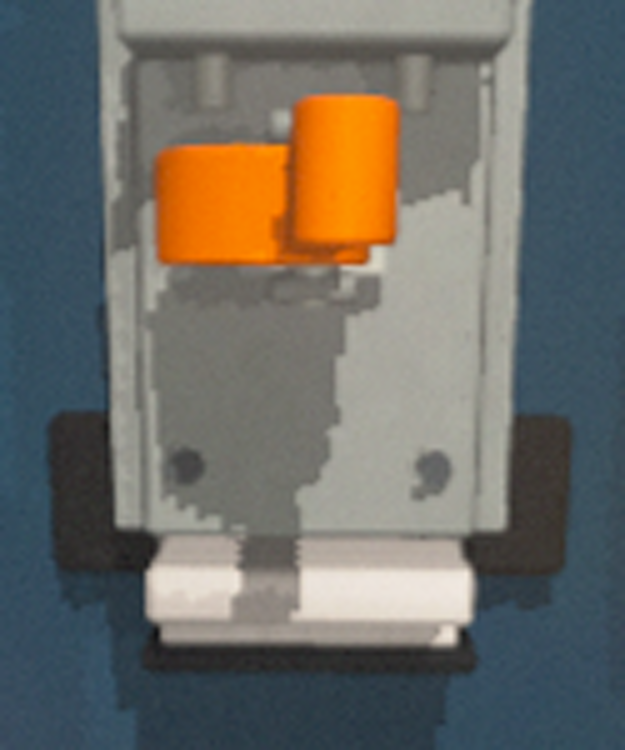

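Run:
```python
from h import *
o=arm.get_obs();o["eef_pos"]=H(.5495,.0138,.131)
c=cam("wrist",o); xh,yh=hold()
def P(n,a,b,z):
    p=ray(c,195+a/5,60+b/5,z); print(n,"h:",(p@xh).round(4),(p@yh).round(4)); return p
P("pp rear -x",147,618,.078);P("pp rear +x",474,618,.078)
P("lever tip rear -x",293,240,.149);P("lever tip rear +x",396,240,.149);P("lever tip front +x",398,97,.149);
P("jaw -x",122,50,.071);P("jaw +x",508,50,.071)
```

```text
pp rear -x h: 0.5235 0.0418
pp rear +x h: 0.5769 0.042
lever tip rear -x h: 0.5479 0.0987
lever tip rear +x h: 0.5583 0.0987
lever tip front +x h: 0.5582 0.1121
jaw -x h: 0.5214 0.1281
jaw +x h: 0.5795 0.1283
```

```bash
python3 -m pendant '[[-0.001,0,0.025,0,0],[-0.001,0,0.05,0,0],[-0.001,0,0.06,0,0],[-0.001,0,0.06,0,0]]'
python3 -c "
from h import *
st()"
python3 -m pendant '[[0.006,0,0,0,0],[0.012,0,0,0,0],[0.014,0,0,0,0],[0.014,0,0,0,0]]'
python3 -c "
from h import *
st()"
```

```text
time: 3.13
eef_pos: [0.5251, -0.1606, 0.0689]
tcp_rot: [-2.541, -1.845, 0.001]
ft_force: [-0.3, 0.1, -0.1]
width: 0.008
t 3.13 u 0.5490 v 0.0125 z 0.0689 | Fu -0.3 Fv 0.0 Fz -0.1
time: 3.47
eef_pos: [0.5308, -0.1466, 0.0703]
tcp_rot: [2.541, 1.847, 0.002]
ft_force: [-0.2, -0.8, -0.4]
width: 0.0
t 3.47 u 0.5500 v 0.0274 z 0.0703 | Fu 0.1 Fv -0.9 Fz -0.4
```

```bash
python3 -m pendant '[[0.002,0,0,0,0],[0.004,0,0,0,0],[0.006,0,0,0,0],[0.008,0,0,0,0],[0.01,0,0,0,0]]'
python3 -c "
from h import *
st()"
python3 -m pendant '[[0.002,0,0,0,0],[0.004,0,0,0,0],[0.006,0,0,0,0],[0.008,0,0,0,0],[0.01,0,0,0,0]]'
python3 -c "
from h import *
st()"
```

```text
time: 3.88
eef_pos: [0.5326, -0.1398, 0.0696]
tcp_rot: [2.543, 1.842, -0.002]
ft_force: [-3.6, -8.8, 5.4]
width: 0.004
t 3.88 u 0.5495 v 0.0345 z 0.0696 | Fu -0.6 Fv -9.5 Fz 5.4
time: 4.3
eef_pos: [0.5357, -0.1303, 0.0696]
tcp_rot: [2.543, 1.842, -0.002]
ft_force: [-3.8, -9.1, 5.5]
width: 0.008
t 4.30 u 0.5495 v 0.0445 z 0.0696 | Fu -0.8 Fv -9.8 Fz 5.5
```

```bash
python3 -m pendant '[[0.003,0,0,0,0],[0.006,0,0,0,0],[0.009,0,0,0,0],[0.012,0,0,0,0],[0.015,0,0,0,0]]'
python3 -m pendant '[[0.003,0,0,0,0],[0.006,0,0,0,0],[0.009,0,0,0,0],[0.012,0,0,0,0],[0.014,0,0,0,0]]'
python3 -c "
from h import *
st()
cv2.imwrite('pics/w3.png',viewer.snapshot('wrist')[:,:,::-1])
crop(viewer.snapshot('top'),190,120,140,105,5.7,'pics/t3.png')
"
```

```text
time: 4.72
eef_pos: [0.5405, -0.1161, 0.0696]
tcp_rot: [2.543, 1.842, -0.001]
ft_force: [-2.0, -9.2, 5.7]
width: 0.005
time: 5.13
eef_pos: [0.5449, -0.1026, 0.0696]
tcp_rot: [2.543, 1.842, -0.001]
ft_force: [-2.7, -9.0, 4.8]
width: 0.006
t 5.13 u 0.5496 v 0.0737 z 0.0696 | Fu 0.3 Fv -9.4 Fz 4.8
```

View pics/w3.png

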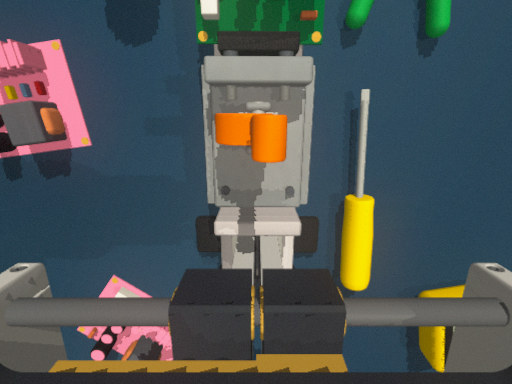

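View pics/t3.png

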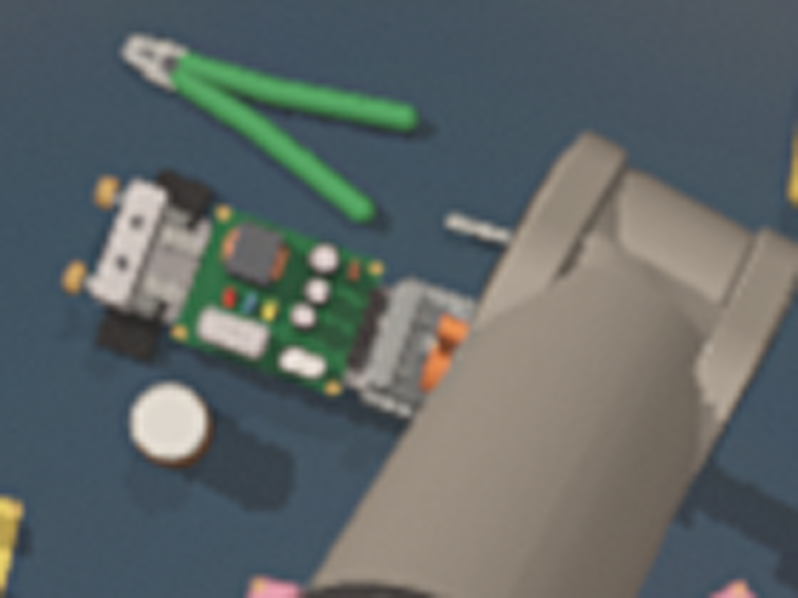

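```bash
S='from h import *;st()'
python3 -m pendant '[[0.0005,0,0,0,0],[0.001,0,0,0,0],[0.0015,0,0,0,0],[0.002,0,0,0,0],[0.0025,0,0,0,0]]' >/dev/null; python3 -c "$S"
python3 -m pendant '[[0.0005,0,0,0,0],[0.001,0,0,0,0],[0.0015,0,0,0,0],[0.002,0,0,0,0],[0.0025,0,0,0,0]]' >/dev/null; python3 -c "$S"
```

```text
t 5.65 u 0.5496 v 0.0757 z 0.0696 | Fu 0.4 Fv -10.6 Fz 4.9
t 6.07 u 0.5496 v 0.0782 z 0.0696 | Fu -0.4 Fv -10.5 Fz 4.5
```

```bash
S='from h import *;st()'
python3 -m pendant '[[0.0005,0,0,0,0],[0.001,0,0,0,0],[0.0015,0,0,0,0],[0.002,0,0,0,0],[0.0025,0,0,0,0]]' >/dev/null; python3 -c "$S"
```

```text
t 6.48 u 0.5496 v 0.0807 z 0.0696 | Fu 0.7 Fv -10.6 Fz 5.5
```

```bash
S='from h import *;st()'
python3 -m pendant '[[0.0005,0,0,0,0],[0.001,0,0,0,0],[0.0015,0,0,0,0],[0.002,0,0,0,0],[0.0025,0,0,0,0]]' >/dev/null; python3 -c "$S
crop(viewer.snapshot('top'),190,130,70,70,8,'pics/t4.png')"
```

```text
t 6.90 u 0.5496 v 0.0832 z 0.0696 | Fu 2.1 Fv -10.1 Fz 4.6
```

View pics/t4.png

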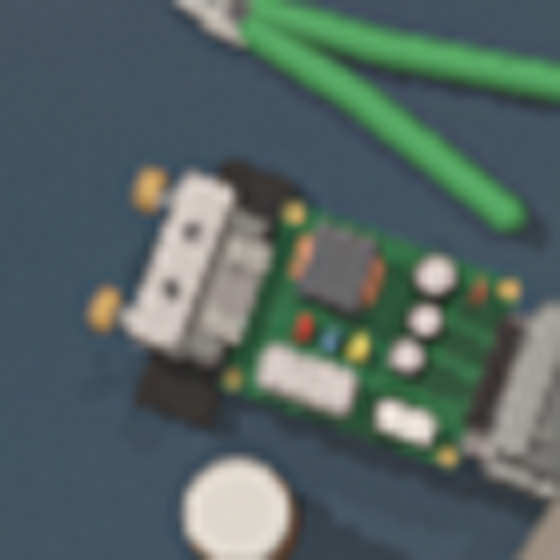

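The pad now meets the board's edge (around (495,370) in the crop) and the board is moving. The stops are not reached yet.

```bash
S='from h import *;st()'
python3 -m pendant '[[0.0005,0,0,0,0],[0.001,0,0,0,0],[0.0015,0,0,0,0],[0.002,0,0,0,0],[0.0025,0,0,0,0]]' >/dev/null; python3 -c "$S"
```

```text
t 7.37 u 0.5496 v 0.0848 z 0.0696 | Fu 0.4 Fv -15.9 Fz 5.1
```

```bash
S='from h import *;st()'
python3 -m pendant '[[0.0005,0,0,0,0],[0.001,0,0,0,0],[0.0015,0,0,0,0],[0.002,0,0,0,0],[0.002,0,0,0,0]]' >/dev/null; python3 -c "$S"
```

```text
t 7.78 u 0.5496 v 0.0861 z 0.0696 | Fu 1.3 Fv -18.3 Fz 5.1
```

```bash
S='from h import *;st()'
python3 -m pendant '[[0,0,0,0,0],[0,0,0,0,0]]' >/dev/null; python3 -c "$S
crop(viewer.snapshot('top'),190,130,70,70,8,'pics/t5.png')"
python3 -m pendant '[[0,0,0,0,0],[0,0,0,0,0]]' >/dev/null; python3 -c "$S"
```

```text
t 7.95 u 0.5496 v 0.0861 z 0.0696 | Fu 0.6 Fv -18.0 Fz 6.3
t 8.17 u 0.5497 v 0.0861 z 0.0697 | Fu 1.2 Fv -18.3 Fz 6.0
```

View pics/t5.png

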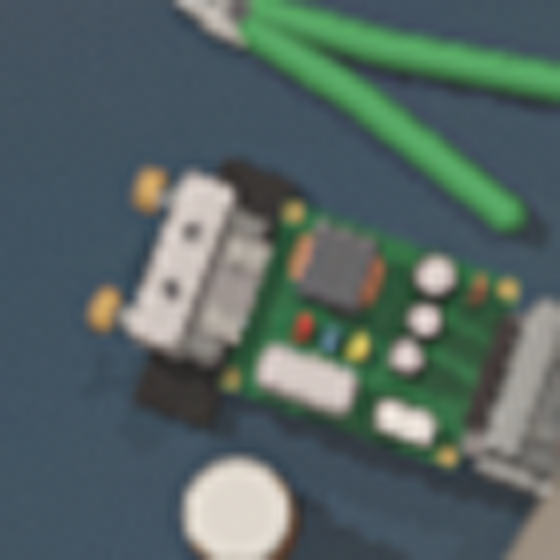

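The board has not moved since the last picture, so it is on the stops. The push force holds at 18 N, which means about 9 N at the pad. I'll back off now.

```bash
S='from h import *;st()'
python3 -m pendant '[[-0.001,0,0,0,0],[-0.003,0,0,0,0],[-0.008,0,0,0,0],[-0.016,0,0,0,0],[-0.025,0,0,0,0]]' >/dev/null; python3 -c "$S"
python3 -m pendant '[[0,0,-0.03,0,0],[0,0,-0.06,0,0],[0,0,-0.09,0,0],[0,0,-0.12,0,0],[0,0,-0.15,0,0]]' >/dev/null
python3 -m pendant '[[0.02,0,0,0,0],[0.04,0,0,0,0],[0.06,0,0,0,0],[0.06,0,0,0,0],[0.06,0,0,0,0]]' >/dev/null
python3 -c "$S
cv2.imwrite('pics/w6.png',viewer.snapshot('wrist')[:,:,::-1])
st()"
```

```text
t 8.58 u 0.5491 v 0.0643 z 0.0692 | Fu -1.4 Fv 0.8 Fz 0.1
t 9.42 u 0.5489 v 0.1249 z 0.2192 | Fu 0.6 Fv -0.9 Fz 0.3
t 9.47 u 0.5489 v 0.1238 z 0.2192 | Fu -0.3 Fv -0.5 Fz 0.3
```

View pics/w6.png

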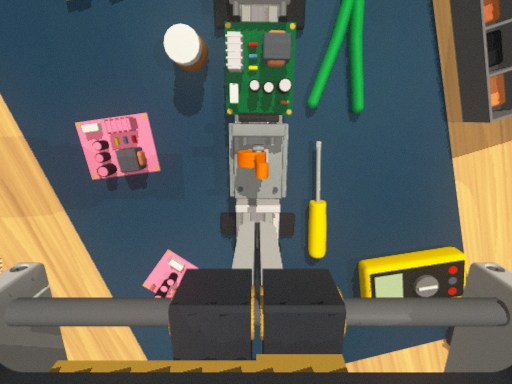

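Run:
```python
from h import *
im=cv2.imread("pics/w6.png")[:,:,::-1]
crop(im,205,0,110,150,5,"pics/w6c.png")
crop(im,215,110,90,130,6,"pics/w6d.png")
```

```text
(no output)
```

View pics/w6c.png

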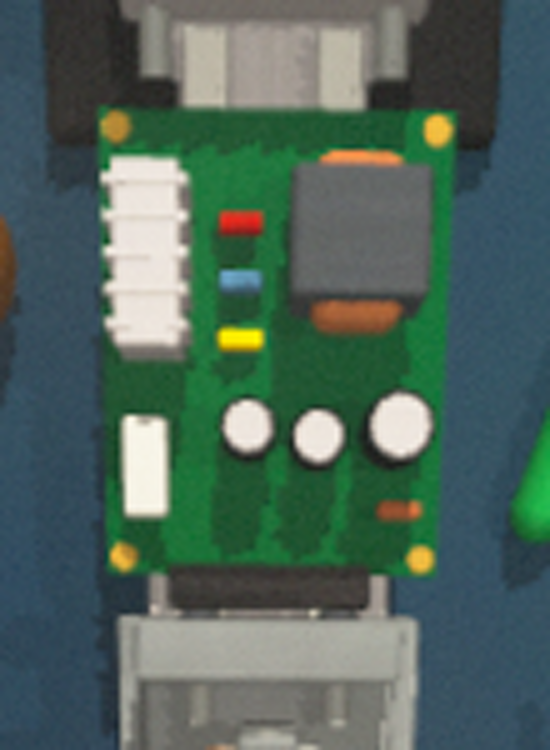

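View pics/w6d.png

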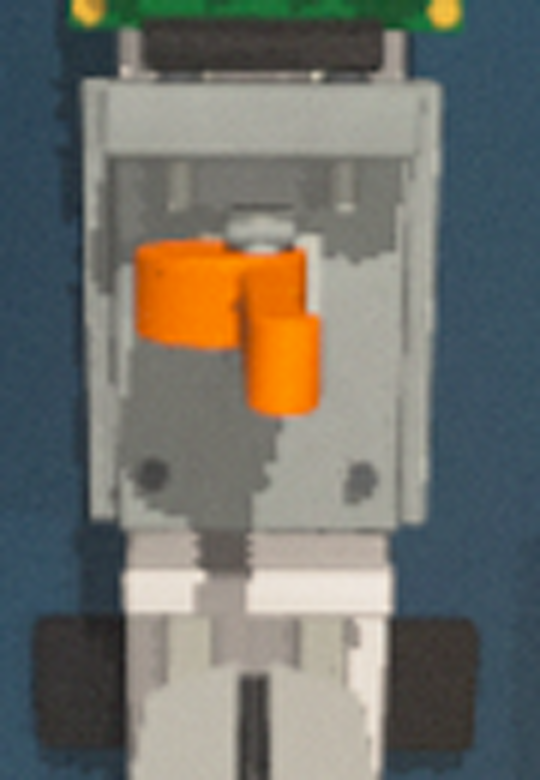

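Run:
```python
from h import *
o=arm.get_obs();o["eef_pos"]=H(.549,.124,.2192)
c=cam("wrist",o); xh,yh=hold()
def P(n,a,b,z,s=6,x=215,y=110):
    p=ray(c,x+a/s,y+b/s,z); print(n,"h:",(p@xh).round(4),(p@yh).round(4)); return p
P("tip rl",247,413,.149);P("tip rr",321,413,.149);P("tip fl",247,317,.149);P("tip fr",321,317,.149)
P("pp rl",123,610,.078);P("pp rr",392,610,.078)
P("jaw front l",85,80,.071);P("jaw fr r",440,83,.071)
for n,a,b in [("b far l",100,107),("b far r",455,110),("b near l",107,572),("b near r",436,575)]: P(n,a,b,.038,5,205,0)
goto(H(.549,.124,.2192),71.7)
```

```text
tip rl h: 0.5487 0.1521
tip rr h: 0.5596 0.1521
tip fl h: 0.5487 0.1662
tip fr h: 0.5594 0.1663
pp rl h: 0.5241 0.0956
pp rr h: 0.5775 0.0958
jaw front l h: 0.5184 0.1972
jaw fr r h: 0.5842 0.1969
b far l h: 0.5133 0.3064
b far r h: 0.5925 0.306
b near l h: 0.512 0.2069
b near r h: 0.5922 0.2064
shift [0.0002 0.0001 0.    ] turn 0.22706580689435896 | 9.4667 [ 0.56   -0.0548  0.2192] [-0.4 -0.4  0.3] xdir 71.93 tilt [-0. -0. -1.] w 0.006
```

The lever's tip cap is at crop (284,365), giving v≈0.159 and u≈0.549–0.560. The board is square (near-edge slope about 0.005 rad) and touches both stop rods. Next I'll position the fingers on the +x side of the lever.

```bash
S='from h import *;st()'
python3 -m pendant '[[0.009,0.011,0,0,0],[0.018,0.022,0,0,0],[0.027,0.033,0,0,0],[0.035,0.043,0,0,0],[0.035,0.043,0,0,0]]' >/dev/null; python3 -c "$S"
python3 -m pendant '[[0,0,0.02,0,0],[0,0,0.04,0,0],[0,0,0.06,0,0],[0,0,0.066,0,0],[0,0,0.066,0,0]]' >/dev/null
python3 -c "$S
cv2.imwrite('pics/w7.png',viewer.snapshot('wrist')[:,:,::-1])
crop(viewer.snapshot('scene'),180,110,160,120,5,'pics/s7.png')
st()"
```

```text
t 9.88 u 0.5932 v 0.1598 z 0.2190 | Fu 0.1 Fv -0.7 Fz -0.4
t 10.30 u 0.5909 v 0.1583 z 0.1522 | Fu -0.4 Fv -0.1 Fz -0.5
t 10.40 u 0.5921 v 0.1589 z 0.1542 | Fu -0.4 Fv -0.1 Fz -0.0
```

View pics/w7.png

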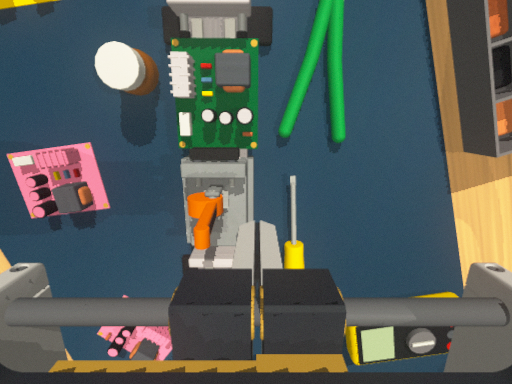

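View pics/s7.png

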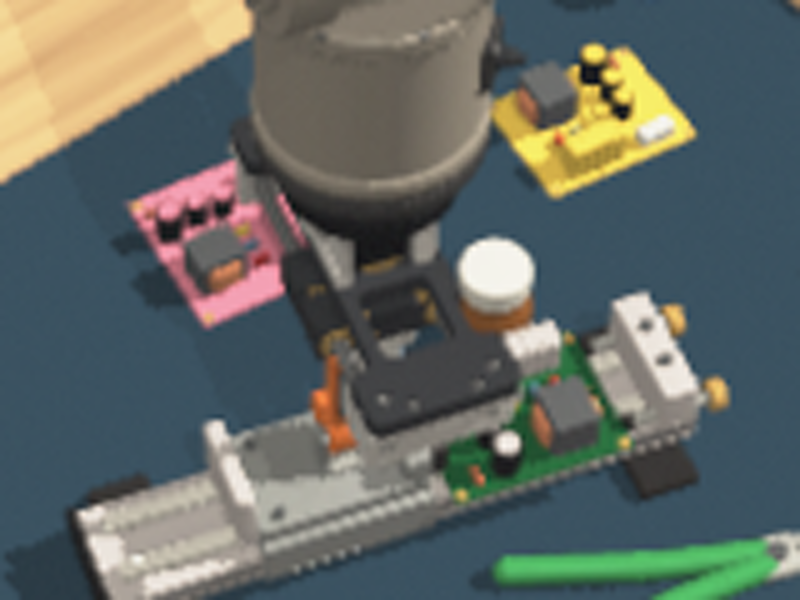

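```bash
python3 - <<'E'
from h import *
hw=.009
for t in [-.1,0,.1,.2,.3,.4,.5,.6,.7,.8,.9,1.0,1.1,1.2,1.25,1.3,1.4,1.45]:
    print("%.2f u %.4f z %.4f"%(t,.551+.058*-np.sin(t)+.0045*np.cos(t)+hw,.0765+.058*np.cos(t)+.0045*np.sin(t)+.019))
E
python3 -m pendant '[[0,-0.005,0,0,0],[0,-0.01,0,0,0],[0,-0.013,0,0,0],[0,-0.013,0,0,0]]' >/dev/null
python3 -c "from h import *;st()"
python3 -m pendant '[[0,-0.0015,0,0,0],[0,-0.003,0,0,0],[0,-0.0045,0,0,0],[0,-0.006,0,0,0]]' >/dev/null
python3 -c "from h import *;st()"
```

```text
-0.10 u 0.5703 z 0.1528
0.00 u 0.5645 z 0.1535
0.10 u 0.5587 z 0.1537
0.20 u 0.5529 z 0.1532
0.30 u 0.5472 z 0.1522
0.40 u 0.5416 z 0.1507
0.50 u 0.5361 z 0.1486
0.60 u 0.5310 z 0.1459
0.70 u 0.5261 z 0.1428
0.80 u 0.5215 z 0.1391
0.90 u 0.5174 z 0.1351
1.00 u 0.5136 z 0.1306
1.10 u 0.5104 z 0.1258
1.20 u 0.5076 z 0.1207
1.25 u 0.5064 z 0.1181
1.30 u 0.5053 z 0.1154
1.40 u 0.5036 z 0.1098
1.45 u 0.5030 z 0.1070
t 10.73 u 0.5782 v 0.1600 z 0.1539 | Fu 0.2 Fv 0.0 Fz 0.0
t 11.07 u 0.5727 v 0.1597 z 0.1533 | Fu 0.2 Fv -0.0 Fz 0.5
```

```bash
python3 -m pendant '[[0,-0.003,0,0,0],[0,-0.006,0,0,0],[0,-0.009,0,0,0],[0,-0.012,0,0,0]]' >/dev/null
python3 -c "from h import *;st()"
python3 -m pendant '[[0,-0.003,0,0,0],[0,-0.006,0,0,0],[0,-0.009,0,0,0],[0,-0.012,0.001,0,0]]' >/dev/null
python3 -c "from h import *;st()
cv2.imwrite('pics/w8.png',viewer.snapshot('wrist')[:,:,::-1])
crop(viewer.snapshot('scene'),180,110,160,120,5,'pics/s8.png')"
```

```text
t 11.40 u 0.5606 v 0.1596 z 0.1534 | Fu 2.4 Fv 0.1 Fz 0.0
t 11.73 u 0.5490 v 0.1597 z 0.1526 | Fu 3.0 Fv -0.8 Fz 3.0
```

View pics/w8.png

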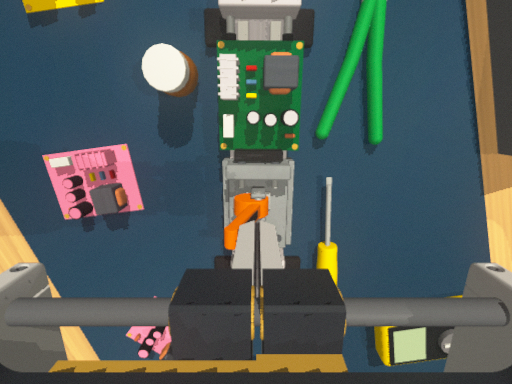

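View pics/s8.png

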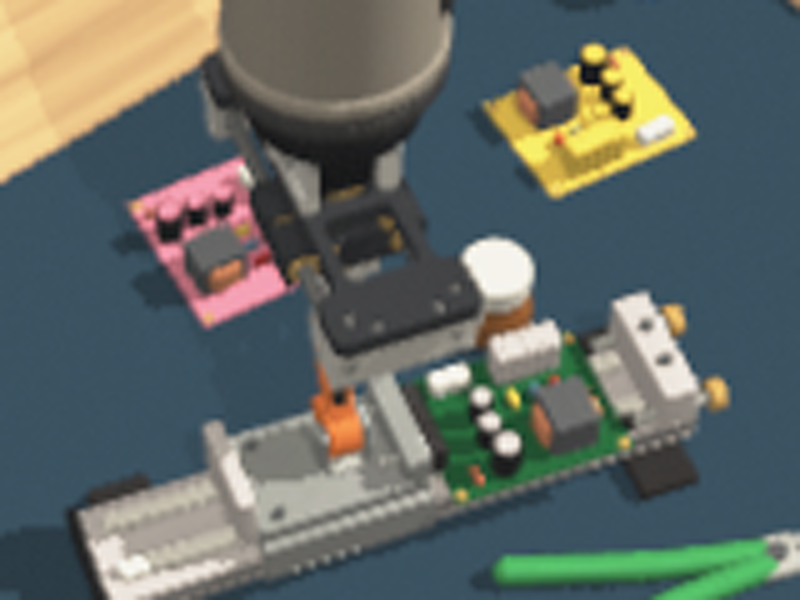

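The lever is tilting over (its tip is at (232,238) in the wrist view) and the force is low. I'll continue along the arc.

```bash
python3 -m pendant '[[0,-0.0074,0.002,0,0],[0,-0.013,0.004,0,0],[0,-0.018,0.0067,0,0],[0,-0.023,0.010,0,0],[0,-0.0275,0.0135,0,0]]' >/dev/null
python3 -c "from h import *;st()
cv2.imwrite('pics/w9.png',viewer.snapshot('wrist')[:,:,::-1])"
```

```text
t 12.25 u 0.5223 v 0.1597 z 0.1394 | Fu 6.7 Fv -0.3 Fz 6.9
```

View pics/w9.png

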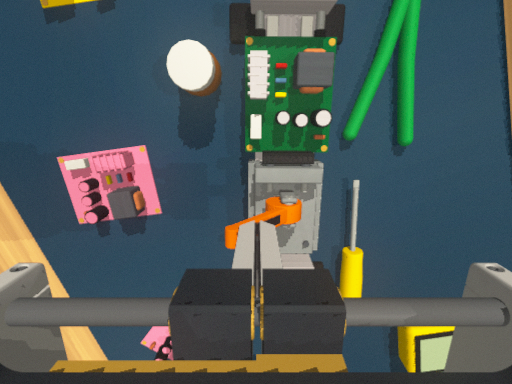

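```bash
python3 -m pendant '[[0,-0.005,0.0045,0,0],[0,-0.009,0.009,0,0],[0,-0.012,0.014,0,0],[0,-0.0147,0.019,0,0],[0,-0.017,0.0245,0,0]]' >/dev/null
python3 -c "from h import *;st()"
python3 -m pendant '[[0,-0.0015,0.005,0,0],[0,-0.0025,0.009,0,0],[0,-0.0025,0.009,0,0]]' >/dev/null
python3 -c "from h import *;st()
cv2.imwrite('pics/w10.png',viewer.snapshot('wrist')[:,:,::-1])"
```

```text
t 12.72 u 0.5041 v 0.1597 z 0.1144 | Fu 0.2 Fv -0.1 Fz 4.8
t 12.97 u 0.5010 v 0.1592 z 0.1044 | Fu -0.4 Fv -0.3 Fz 0.2
```

View pics/w10.png

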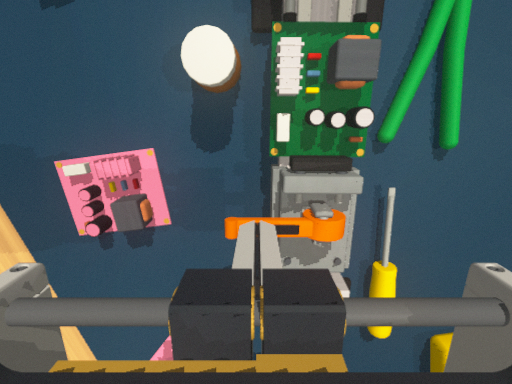

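The contact force has dropped to zero and the lever lies flat (arm from (228,228) to (325,225)). I'll lift away and check.

```bash
python3 -m pendant '[[0,0,-0.01,0,0],[0,0,-0.035,0,0],[0,0,-0.07,0,0],[0,0,-0.11,0,0],[0,0,-0.15,0,0]]' >/dev/null
python3 -m pendant '[[-0.03,-0.02,0,0,0],[-0.06,-0.04,0,0,0],[-0.09,-0.06,0,0,0],[-0.09,-0.06,0,0,0],[-0.09,-0.06,0,0,0]]' >/dev/null
python3 -c "from h import *;st()
w=viewer.snapshot('wrist');cv2.imwrite('pics/w11.png',w[:,:,::-1]);crop(w,225,0,130,150,5,'pics/w11c.png')
crop(viewer.snapshot('scene'),180,110,160,120,5,'pics/s11.png');st()"
```

```text
t 13.85 u 0.4417 v 0.0679 z 0.2563 | Fu -0.2 Fv -0.1 Fz 0.3
t 13.95 u 0.4426 v 0.0695 z 0.2560 | Fu -0.1 Fv -0.3 Fz -0.9
```

View pics/w11.png

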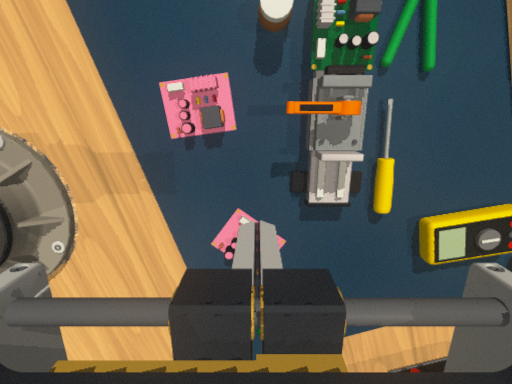

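View pics/s11.png

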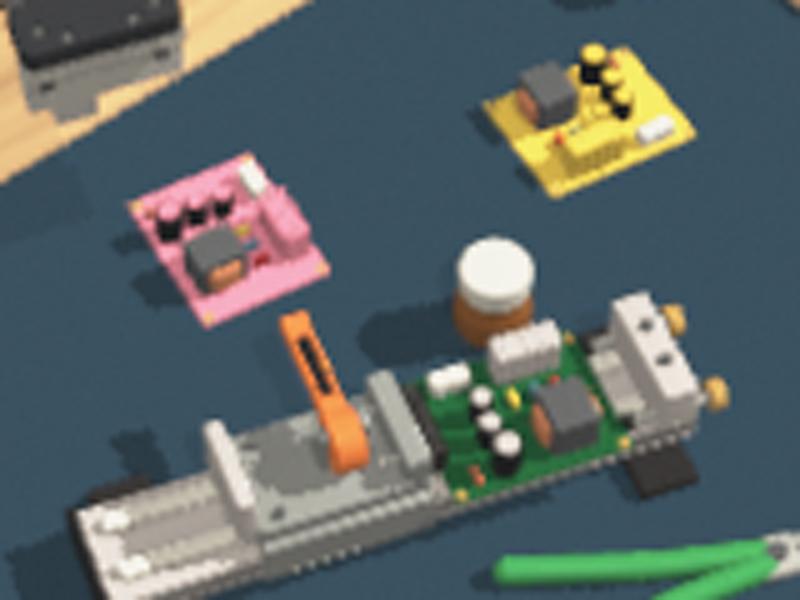

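Run:
```python
from h import *
c=cam("scene")
for t in [1.2,1.35,1.45,1.55]:
    q=proj(c,H(.551-.073*np.sin(t),.159,.0765+.073*np.cos(t))); print(t,((q-[180,110])*5).round(0))
print("hinge",((proj(c,H(.551,.159,.0765))-[180,110])*5).round(0))
```

```text
1.2 [291. 295.]
1.35 [290. 303.]
1.45 [289. 309.]
1.55 [289. 317.]
hinge [339. 427.]
```

```bash
python3 -c "from h import *;st();print(arm.sign_off());st()"
```

```text
t 13.95 u 0.4426 v 0.0695 z 0.2560 | Fu -0.1 Fv -0.3 Fz -0.9
the job is handed in; nothing more can be done
None
the job is handed in; nothing more can be done
```

The board is clamped and the lever is locked. I handed the job in at about 14 s of the 58 s allowed. No verdict came back, so the result below rests on my own checks.

**What I did**
- I pushed the jaw up from behind the push plate with the closed fingers until the board stopped against the end stops. The push force held steady at about 18 N, which leaves roughly 9 N on the pad after the jaw's drag. That is half its travel.
- I backed off, then threw the orange lever over from its +x side along its arc. The highest readings I took were about 7 N sideways and 7 N upward. The force fell to zero as it snapped down.
- I then moved the arm clear.

**Last checks**
- **Lever:** in the last scene picture it lies flat. Its tip is at about (295, 315) in the enlarged crop, and a fully locked lever should appear at (289, 317).
- **Board:** before I threw the lever, it measured square to within about 0.005 rad and touched both end stops. The last scene picture shows it still in place with the pad against its edge.
- **Contact:** the arm touches nothing, with the wrist force at noise level. In the last pictures the cutters, screwdriver, jar and multimeter look undisturbed. I did not measure them or check the other things on the bench.

**One disagreement:** working from camera positions alone, the pad looked pressed in by about 4 mm, close to its full travel. The camera is only good to about 2 mm, so I trusted the steady 18 N push force, which fits half travel.

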